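# Emboss a plate on the desk press

## Robot

A 6-joint arm with a two-finger parallel gripper is mounted at the origin on a cart in front of the work surface, level with it; the furniture and walls round the work are solid. World frame = base frame: x ahead of the robot, y to its left, z up, the work surface at z = 0. Lengths are in m, angles in rad, forces in N, time in s.
With the tool pointing down it reaches from about 0.275 to 0.825 m from the base axis. Payload 5.2 kg.
Tool frame: the origin (TCP) lies at the very end of the fingers, on their centre line; the grasp point (between the pads) lies 19 mm behind it (bot.grip_point_offset is the distance from the TCP to the grasp point, in m); z points along the fingers, y is the line along which they close (so a half turn about z gives the same grasp; the last joint's range is limited). The gripper opens to 93 mm and grips with 3 to 60 N. Pads are 15 mm wide; open, the fingers measure 128 mm over their backs; the gripper's body (75 mm by 188 mm) begins 65 mm behind the grasp point.
Start: joints at [0.917, 0.259, 1.535, -0, 1.348, -0.203], TCP at [0.24, 0.495, 0.182] pointing down, gripper open.
Joint ranges: [-3.14, 3.14], [-0.91, 2.08], [0.19, 2.58], [-1.22, 4.36], [0.22, 2.71], [-3.12, 3.12]. Speed limits (rad/s): [2.57, 2.57, 3.14, 3.14, 3.14, 3.14].

## Interface

Orientations are given as a rotation vector (axis times angle).
In Python, from cell import monitor, eyes, bot gives the robot as it stands.
- The arm moves only by the shell command python3 -m creep 'ROWS'. ROWS is JSON, a list that holds one entry, the list of rows, each a list of 7 numbers: the finger opening in mm, from 0 to 93, then the shift along the tool's x, y, z in mm, then the turn, a rotation vector about the tool's x, y, z in rad. A call has 1 to 8 rows; each row is the pose to reach, as a shift and turn from the pose commanded when the call began, along the tool's axes at that moment; what a row does not reach only later rows make up. A row lasts 1/8 s, in which the tool goes at most 62.5 mm and 10.7 degrees, less where a joint would pass 70% of its speed; a pose out of reach is approached as far as the arm can. A call with a gripper value outside its range is refused whole. The fingers move at their own pace and stop on an object; the grip force is fixed at half the most. Time passes only in rows, so rows that repeat a pose let the fingers close. It gives the time, the measured TCP pose, the force, the opening and the grip force at its end, in the units of the state.
- monitor.get_state(): the state, without advancing time (a new reading comes with each control period).
- eyes.capture(name): name is "side" or "top" or "wrist"; returns (picture, depth): 384x512x3 uint8, blue, green, red; 384x512 float32, m along the optical axis (not along the pixel's ray), 0 where there is no reading.
- eyes.camera_info(name): a dict with "vfov" (degrees; the focal length in pixels is half the picture's height over the tangent of half this angle, whatever the lens; pixels are square), "cx", "cy" (the principal point, pixels), "xyz" and "attitude" of the camera in the world. Camera axes: x right, y up, looking along -z (the intrinsics and any distortion apply to the point x, -y, -z); pixel columns grow to the right and rows downward; lengths in m; the calibration is good to about 2 mm. A picture is of the moment at which its call begins: read the wrist's pose just before it. camera_info takes no time and is no camera call; for the wrist camera it gives the pose at the moment of the call.
- bot.close_job(): hands the job in; it is judged then, once.
The state is a dict: "clock": time; "qpos": joint angles; "joint_velocities": joint speeds; "joint_torque": joint torques, N m; "tcp_pos": TCP position; "eef_rot": TCP orientation; "contact_force": force on the tool from outside, world axes, zero at the start; "wrist_torque": the same for the moment, N m; "grip_width": finger opening in m; "finger_force": force on a finger pad.
Only numpy, scipy, OpenCV 4.12 (cv2) and the standard library are available. Lean on these libraries where they do the work, as an engineer would, in place of code of your own. Each camera call takes 0.05 s, during which the arm holds its last target. There are 200 camera calls.

## Task

Pick up the plate paddle by its wooden grip and slide its metal blade into the slot of the embossing press until it is fully home against the stop at the back. Let go of it, press the pedal right down to its stop, hold it there for a moment and let it come up again; then draw the paddle out and lay it flat on the desk. Do not disturb the paint jar or the roll of masking tape.

Things in the scene. Friction and masses are not known exactly. Their poses are not given: they have to be found in the camera images.
- paddle_grip (a point): centre of the wooden grip (80 long, 24 wide, 24 high) of the plate paddle, a loose thing 180 long, about 130 g, lying flat on the desk. A flat aluminium blade 100 long, 44 wide, 5 thick goes on in front of the grip, from 40 to 140 mm ahead of this point. x: from grip to blade, y across, z up. Undersides of grip and blade are level, 12 mm below this point.
- paddle_tip (a point): middle of the blade's front edge, on its underside: 140 mm ahead (+x) of the grip's centre and 12 mm below it; same axes. The paddle's centre of mass lies 81 mm behind this point.
- press_stop (a point): in the grey embossing press (fixed to the desk): point of the back stop's face that the blade's tip must meet, on the slot's centre line at bed height, 45 mm above the desk. x is the direction of insertion (away from the robot, turned up to 0.25 rad), y left, z up. Slot 52 wide, 16 high, floor level with the bed. With the blade home the grip's centre is 140 mm before this point.
- press_mouth (a point): middle of the slot's mouth at bed height, 44 mm before the stop; same axes as the stop. The head above it is 84 wide, 73 high; the pedal's steel cross bar runs over it up to 100 mm height.
- bed_front (a point): middle of the bed's front edge, 45 mm above the desk, 105 mm before the stop; same axes. From here the open bed, 64 wide, leads to the mouth between 8 mm high side guides 52 mm apart, flared a little at this end. The grip stays out in front of this edge; let go when home, the paddle lies steadily. The base plate, 12 high, juts 18 mm ahead of this edge.
- pedal_tread (a point): centre of the top of the pedal's square ribbed rubber tread (50 x 50), 97 mm above the desk when up; 83 mm before the stop and 75 mm right of the slot's centre line. Its lever runs back 123 mm to a hinge pin at 85 mm height. x and y axes as the press's when up.
- pedal (a joint): angle of the spring pedal, rad: 0 up (at rest), 0.22 down at its stop; the tread then is 27 mm lower. Pushing down at the tread takes about 3 N to start and 11 N at the stop; it springs back up when released.
- jar_mid (a point): bystander: centre of an open paint jar, 63 across and 89 high, upright, loose, at the back left.
- masking_mid (a point): bystander: centre of a roll of masking tape lying flat, 94 across and 25 high, loose, at the front right of the desk.

How it is judged:
By the outcome, as a careful person would: the job done as asked, in the order asked, and still so for the second after the job is handed in, with the robot touching nothing.
It also fails if it takes over 67 s, if anything falls off the work surface, if the arm or the gripper's body presses on something with over 40 N, if the wrist force passes 120 N, or if a joint passes its speed limit or range.

## Working session

There is one attempt and no reset: what is moved stays moved. The work goes in short steps, Python scripts to look and compute and a shell command to move; the robot and the scene stay as the last step left them, time stands still between calls to the robot, and variables do not carry over. Pictures are saved under pics/ and viewed, at most 10 in all, crops included, and the job is handed in when it is done.

```bash
ls; mkdir -p pics; python3 - <<'E'
from cell import monitor, eyes, bot
import cv2
print(monitor.get_state(), bot.grip_point_offset)
for n in("side","top","wrist"):
    i=eyes.camera_info(n);print(n,i)
    p,d=eyes.capture(n);cv2.imwrite(f"pics/{n}0.png",p)
    import numpy as np;np.save(f"pics/{n}0.npy",d)
E
```

```text
pics
{'clock': 0.0, 'qpos': array([ 9.17212580e-01,  2.59361139e-01,  1.53607935e+00,  5.93350811e-06,
        1.34804056e+00, -2.02816866e-01]), 'joint_velocities': array([-3.84985186e-03, -2.19958556e-04, -5.26120127e-04,  5.82771457e-04,
        9.81836360e-05,  4.51296690e-04]), 'joint_torque': array([ 1.69461318e-04, -4.37307143e+01, -2.84005970e+01,  7.19646597e-02,
        4.10540693e-02, -1.36419048e-04]), 'tcp_pos': array([0.23920437, 0.49455839, 0.18070954]), 'eef_rot': array([-7.01908849e-01, -3.06136601e+00,  2.69403084e-03]), 'contact_force': array([0.10235586, 0.67370274, 0.59191695]), 'wrist_torque': array([ 0.00709955, -0.02983257,  0.05671741]), 'finger_force': 0.0, 'grip_width': 0.09308232510985386} 0.0188
side {'vfov': 54.91166862669116, 'cx': 250.34000677039901, 'cy': 195.81314198379533, 'xyz': array([ 0.32859865, -0.5687935 ,  0.61096696]), 'attitude': array([ 0.94325185, -0.16558706, -0.30777552])}
top {'vfov': 56.854441592926165, 'cx': 261.1960367413148, 'cy': 192.1781110530297, 'xyz': array([0.47042596, 0.09707356, 1.0388667 ]), 'attitude': array([ 0.05696876, -0.06601594, -1.57664395])}
wrist {'vfov': 66.64330850376162, 'cx': 255.76801664557834, 'cy': 189.9375071253289, 'xyz': array([0.16581455, 0.52973892, 0.38401072]), 'attitude': array([-0.26017334, -0.16382379,  1.11240792])}
```

View pics/top0.png

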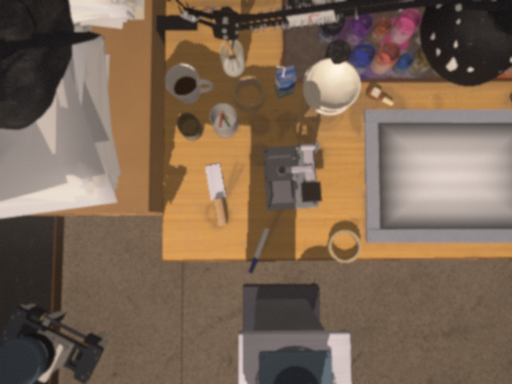

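View pics/side0.png

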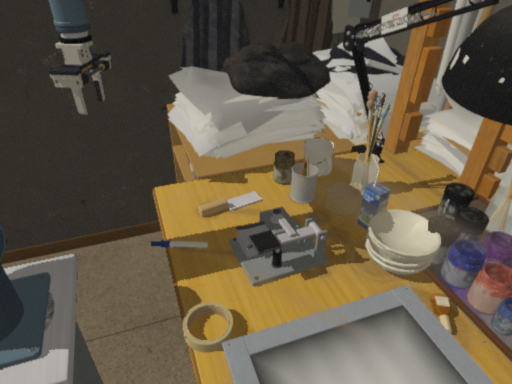

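The top view shows the paddle with its blade tip at about (212,165), joint at (218,198) and grip end at (222,226). The press is around (290,178), its tread at (312,191), the tape at (344,246) and the jar at (189,126). In the side view the blade tip is at (260,198), the joint at (230,206), the grip end at (201,211) and the tread at (263,241).

```bash
cat > h.py <<'E'
import numpy as np, cv2
from scipy.spatial.transform import Rotation as R
def K(i,h=384):
    f=h/2/np.tan(np.radians(i["vfov"])/2); return f,i["cx"],i["cy"]
def rays(i,uv):
    f,cx,cy=K(i); uv=np.asarray(uv,float)
    c=np.stack([(uv[...,0]-cx)/f,-(uv[...,1]-cy)/f,-np.ones(uv.shape[:-1])],-1)
    return R.from_rotvec(i["attitude"]).apply(c.reshape(-1,3)).reshape(c.shape)
def at_z(i,uv,z):
    r=rays(i,uv); o=i["xyz"]; return o+r*((z-o[2])/r[...,2])[...,None]
def cloud(i,d):
    v,u=np.mgrid[:384,:512]; r=rays(i,np.stack([u,v],-1)); P=i["xyz"]+r*d[...,None]; P[d<=0]=np.nan; return P
def project(i,p):
    f,cx,cy=K(i); c=R.from_rotvec(i["attitude"]).inv().apply(np.atleast_2d(p)-i["xyz"]); return np.stack([cx-f*c[:,0]/c[:,2],cy+f*c[:,1]/c[:,2]],-1)
def tri(i1,p1,i2,p2):
    a,b=rays(i1,p1),rays(i2,p2); s=np.linalg.lstsq(np.stack([a,-b],1),i2["xyz"]-i1["xyz"],rcond=None)[0]
    A,B=i1["xyz"]+a*s[0],i2["xyz"]+b*s[1]; return (A+B)/2,np.linalg.norm(A-B)
E
python3 - <<'E'
from cell import eyes
from h import *
np.set_printoptions(precision=3,suppress=True)
t,s=eyes.camera_info("top"),eyes.camera_info("side")
for n,a,b in [("tip",(212,165),(260,198)),("joint",(218,198),(230,206)),("end",(222,226),(201,211)),("tread",(312,191),(263,241)),("tape",(344,246),(208,327))]:
    print(n,*tri(t,a,s,b))
for n,i in(("top",t),("side",s)):
    P=cloud(i,np.load(f"pics/{n}0.npy")); print(n,[P[v,u] for u,v in ([(212,170),(218,198),(221,212),(312,191),(189,126),(240,200)] if n=="top" else [(255,199),(230,206),(212,209),(263,241),(208,225)])])
    q=P[(P[...,2]>.03)&(P[...,2]<.12)&(abs(P[...,0]-.5)<.12)&(abs(P[...,1]-.02)<.12)]
    if n=="top":
        b=q[(q[:,2]>.02)]; r=cv2.minAreaRect((b[:,:2]*1000).astype(np.float32)); print(r,cv2.boxPoints(r), len(b))
E
```

```text
tip [ 0.639  0.236 -0.009] 0.008340851958226715
joint [ 0.541  0.216 -0.   ] 0.01195839785520118
end [0.459 0.203 0.013] 0.010195555354645352
tread [ 0.545 -0.044  0.095] 0.0036878624107552654
tape [ 0.395 -0.146  0.011] 0.00203760673612939
top [array([0.618, 0.235, 0.006]), array([0.534, 0.215, 0.023]), array([0.494, 0.206, 0.026]), array([ 0.546, -0.044,  0.097]), array([0.744, 0.299, 0.026]), array([0.529, 0.153, 0.005])]
((568.5470581054688, 5.61590576171875), (102.59583282470703, 149.42926025390625), 0.14623895287513733) [[517.059  80.199]
 [517.44  -69.229]
 [620.035 -68.968]
 [619.654  80.461]] 1640
side [array([0.621, 0.217, 0.005]), array([0.545, 0.207, 0.006]), array([0.493, 0.198, 0.015]), array([ 0.543, -0.043,  0.094]), array([ 0.471,  0.157, -0.001])]
```

```bash
cat >> h.py <<'E'
def rel(pos,yaw):
    """tool-frame shift (mm) and turn to reach TCP pos with tool down, tool x at yaw"""
    from cell import monitor
    s=monitor.get_state(); r0=R.from_rotvec(s["eef_rot"])
    c,n=np.cos(yaw),np.sin(yaw); r1=R.from_matrix(np.array([[c,n,0],[n,-c,0],[0,0,-1]]))
    print("shift",np.round(r0.inv().apply(np.array(pos)-s["tcp_pos"])*1000,1),"turn",np.round((r0.inv()*r1).as_rotvec(),3),"clock",s["clock"],"tcp",np.round(s["tcp_pos"],4),"F",np.round(s["contact_force"],1))
E
python3 -c "
from h import *
rel((.42,.13,.24),np.pi+.2)
from cell import eyes
i=eyes.camera_info('wrist');print(R.from_rotvec(i['attitude']).apply([0,0,-1]))"
```

```text
shift [-321.5 -249.6  -58.8] turn [-0.001 -0.001 -0.651] clock 0.15 tcp [0.2393 0.4947 0.1809] F [-0.4 -0.6  0. ]
[ 0.25928179 -0.12451874 -0.95774111]
```

```bash
python3 -m creep '[[[93,-46,-36,-10,0,0,-0.093],[93,-92,-72,-20,0,0,-0.186],[93,-138,-108,-30,0,0,-0.279],[93,-184,-144,-40,0,0,-0.372],[93,-230,-180,-50,0,0,-0.465],[93,-276,-215,-55,0,0,-0.558],[93,-321,-250,-59,0,0,-0.65],[93,-321,-250,-59,0,0,-0.65]]]'
python3 - <<'E'
from cell import monitor, eyes
import cv2,pickle
i=eyes.camera_info("wrist"); p,d=eyes.capture("wrist")
pickle.dump((i,p,d),open("pics/w1.pkl","wb")); cv2.imwrite("pics/w1.png",cv2.resize(p,(768,576)))
from h import *
rel((.45,.18,.17),np.pi+.2)
E
```

```text
clock: 1.15
tcp_pos: [0.4212, 0.1268, 0.2405]
eef_rot: [-0.303, 3.127, -0.002]
contact_force: [-0.4, 0.0, 0.2]
grip_width: 0.0932
finger_force: 0.0
shift [-39.3  44.6  70.3] turn [ 0.    -0.001 -0.006] clock 1.2 tcp [0.4201 0.1286 0.2403] F [-0.3 -0.3 -1.3]
```

View pics/w1.png

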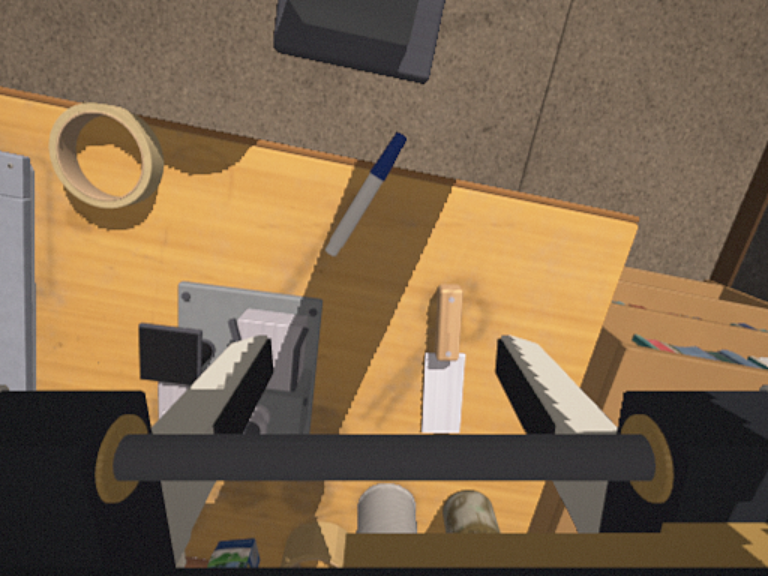

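The wrist view (×1.5) shows the paddle with its grip end at (451,286), joint at (441,357) and tip at (442,432). The press base's front edge runs from (183,283) to (322,297), partly behind the left finger. I'll take a second view from further right and back, to clear the press.

```bash
python3 -c "
from h import *
rel((.36,.05,.25),np.pi+.1)"
```

```text
shift [ 74.2 -65.6  -9.7] turn [ 0.    -0.001  0.094] clock 1.2 tcp [0.4201 0.1286 0.2403] F [-0.3 -0.3 -1.3]
```

```bash
python3 -m creep '[[[93,37,-33,-5,0,0,0.05],[93,74,-66,-10,0,0,0.094],[93,74,-66,-10,0,0,0.094],[93,74,-66,-10,0,0,0.094]]]'
python3 - <<'E'
from cell import monitor, eyes
import cv2,pickle
i=eyes.camera_info("wrist"); p,d=eyes.capture("wrist")
pickle.dump((i,p,d),open("pics/w2.pkl","wb")); cv2.imwrite("pics/w2.png",cv2.resize(p,(768,576)))
from h import *
np.set_printoptions(precision=4,suppress=True)
P=cloud(i,d)
for n,u,v in (("desk",380,150),("desk",330,100)): print(n,P[v,u])
vis=np.zeros((384,512,3),np.uint8); z=np.nan_to_num(P[...,2])
vis[...]=np.clip(z*1000*2,0,255).astype(np.uint8)[...,None]
cv2.imwrite("pics/w2z.png",cv2.resize(vis[60:330,60:420],(720,540)))
E
```

```text
clock: 1.7
tcp_pos: [0.3602, 0.052, 0.2506]
eef_rot: [-0.166, 3.136, 0.001]
contact_force: [-0.3, 0.2, 0.4]
grip_width: 0.0929
finger_force: 0.0
desk [ 0.4136  0.5737 -0.7404]
desk [ 0.2419  0.3341 -0.7405]
```

View pics/w2.png

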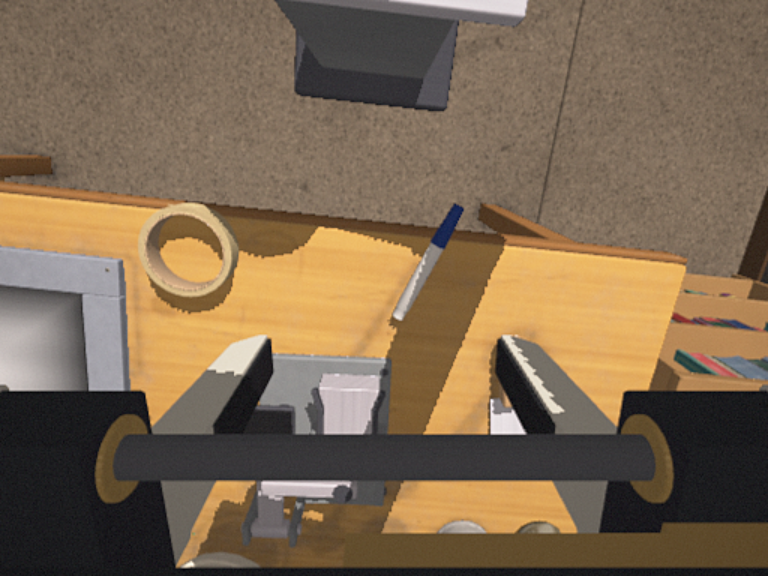

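The second wrist view (×1.5) shows the base front edge from (275,354) to (391,359). The bright bed is at (320–382, 375–435) between its guides. The paddle is mostly hidden by the right finger.

```bash
python3 - <<'E'
from h import *
import pickle
np.set_printoptions(precision=4,suppress=True)
for n in("w1","w2"):
    i,p,d=pickle.load(open(f"pics/{n}.pkl","rb")); P=cloud(i,d); z=P[...,2]
    reg=(abs(P[...,0]-.55)<.12)&(abs(P[...,1]-.02)<.12)
    m=(abs(P[...,0]-.45)<.1)&(abs(P[...,1]-.1)<.05)&(abs(z)<.02); print(n,"desk z",np.median(z[m]),z[m].std())
    hist=np.histogram(z[reg],bins=np.arange(-.01,.12,.004)); print(dict(zip(np.round(hist[1],3),hist[0])))
    for nm,lo,hi in(("bed",.038,.050),("guide",.050,.058),("base",.006,.018),("tread",.085,.1)):
        q=P[reg&(z>lo)&(z<hi)]; 
        if len(q)>20:
            r=cv2.minAreaRect((q[:,:2]*1000).astype(np.float32)); print(nm,len(q),"mean",q.mean(0),"rect",r)
    # paddle
    reg=(P[...,0]>.42)&(P[...,0]<.68)&(abs(P[...,1]-.21)<.06)
    bl=reg&(p.min(-1)>170)&(z<.02); gr=reg&(z>.015)&(z<.035)
    for nm,mk in(("blade",bl),("grip",gr)):
        q=P[mk]
        if len(q)>20: print(nm,len(q),q.mean(0),cv2.minAreaRect((q[:,:2]*1000).astype(np.float32)))
E
```

```text
w1 desk z 2.9878545919514998e-05 0.004847488935660992
{np.float64(-0.01): np.int64(0), np.float64(-0.006): np.int64(171), np.float64(-0.002): np.int64(10334), np.float64(0.002): np.int64(129), np.float64(0.006): np.int64(197), np.float64(0.01): np.int64(2355), np.float64(0.014): np.int64(181), np.float64(0.018): np.int64(77), np.float64(0.022): np.int64(87), np.float64(0.026): np.int64(86), np.float64(0.03): np.int64(75), np.float64(0.034): np.int64(90), np.float64(0.038): np.int64(80), np.float64(0.042): np.int64(846), np.float64(0.046): np.int64(132), np.float64(0.05): np.int64(249), np.float64(0.054): np.int64(31), np.float64(0.058): np.int64(17), np.float64(0.062): np.int64(45), np.float64(0.066): np.int64(55), np.float64(0.07): np.int64(537), np.float64(0.074): np.int64(119), np.float64(0.078): np.int64(40), np.float64(0.082): np.int64(14), np.float64(0.086): np.int64(296), np.float64(0.09): np.int64(231), np.float64(0.094): np.int64(1350), np.float64(0.098): np.int64(88), np.float64(0.102): np.int64(0), np.float64(0.106): np.int64(0), np.float64(0.11): np.int64(0), np.float64(0
[... 2127 characters left out ...]

guide 258 mean [0.5518 0.0261 0.053 ] rect ((589.2430419921875, 10.135696411132812), (81.50601196289062, 181.46835327148438), 67.85318756103516)
base 2240 mean [0.5308 0.0011 0.0119] rect ((515.69140625, 9.19500732421875), (150.2270050048828, 178.01934814453125), 87.18399047851562)
tread 1958 mean [ 0.5993 -0.0224  0.0939] rect ((593.6482543945312, -5.859905242919922), (114.56026458740234, 156.04331970214844), 88.14025115966797)
blade 283 [0.5666 0.2184 0.0053] ((521.8692626953125, 208.6123504638672), (127.50952911376953, 38.914642333984375), 15.167061805725098)
grip 52 [0.5255 0.2062 0.022 ] ((524.8134765625, 204.74716186523438), (22.939212799072266, 7.505030632019043), 33.670501708984375)
```

```bash
python3 - <<'E'
from h import *
import pickle
np.set_printoptions(precision=4,suppress=True)
def edge(a,b,fn,bins):
    # extreme b per bin of a -> robust line b = k a + c
    X=[];Y=[]
    for l,h in zip(bins[:-1],bins[1:]):
        m=(a>=l)&(a<h)
        if m.sum()>3: X.append((l+h)/2); Y.append(fn(b[m]))
    X,Y=np.array(X),np.array(Y); k=np.polyfit(X,Y,1)
    for _ in range(3):
        r=abs(Y-np.polyval(k,X)); s=r<=max(.0015,np.median(r)*2); k=np.polyfit(X[s],Y[s],1)
    return k,s.sum(),len(X)
for n in("w1","w2"):
    i,p,d=pickle.load(open(f"pics/{n}.pkl","rb")); P=cloud(i,d); z=P[...,2]
    mk=((abs(z-.012)<.004)&(P[...,0]>.45)&(P[...,0]<.62)&(P[...,1]>-.1)&(P[...,1]<.12)&(P[...,2]<.02)).astype(np.uint8)
    nn,l,st,_=cv2.connectedComponentsWithStats(mk); k=1+np.argmax(st[1:,4]); q=P[l==k]
    print(n,"base",len(q),q.min(0),q.max(0))
    print(" front x(y)",edge(q[:,1],q[:,0],np.min,np.arange(-.06,.07,.006))); print(" left y(x)",edge(q[:,0],q[:,1],np.max,np.arange(.50,.60,.006)))
    mk=((abs(z-.045)<.0025)&(abs(P[...,0]-.55)<.07)&(P[...,1]>-.02)&(P[...,1]<.1)).astype(np.uint8)
    nn,l,st,_=cv2.connectedComponentsWithStats(mk); k=1+np.argmax(st[1:,4]); q=P[l==k]
    print(n,"bed",len(q),q.mean(0),q.min(0),q.max(0))
    print(" front x(y)",edge(q[:,1],q[:,0],np.min,np.arange(0.0,.08,.005)))
    print(" left y(x)",edge(q[:,0],q[:,1],np.max,np.arange(.51,.58,.005)),"right",edge(q[:,0],q[:,1],np.min,np.arange(.51,.58,.005)))
    mk=(abs(z-.053)<.003)&(abs(P[...,0]-.55)<.05)&(P[...,1]>-.02)&(P[...,1]<.1); q=P[mk]
    for h in(q[q[:,1]>.035],q[q[:,1]<.035]):
        if len(h)>15: print(" guide",len(h),h.mean(0),np.polyfit(h[:,0],h[:,1],1),h[:,0].min(),h[:,0].max())
    t=(abs(z-.096)<.004)&(P[...,0]<.59)&(P[...,1]<-.005)&(P[...,1]>-.1); q=P[t]; print(" tread",q.mean(0),q.min(0),q.max(0),cv2.minAreaRect((q[:,:2]*1000).astype(np.float32)))
E
```

```text
w1 base 2482 [ 0.4986 -0.0728  0.008 ] [0.6191 0.0824 0.016 ]
 front x(y) (array([-0.0596,  0.5025]), np.int64(21), 21)
 left y(x) (array([0.0596, 0.0458]), np.int64(16), 16)
w1 bed 894 [0.5434 0.0402 0.0449] [0.5164 0.0003 0.0426] [0.5896 0.0632 0.0474]
 front x(y) (array([-0.0472,  0.5195]), np.int64(13), 13)
 left y(x) (array([-0.0623,  0.0937]), np.int64(12), 12) right (array([ 0.9968, -0.5226]), np.int64(11), 12)
 guide 198 [0.5514 0.0652 0.0528] [0.0519 0.0366] 0.515222259159769 0.599277866884431
 guide 68 [0.5293 0.0006 0.0525] [ 0.3273 -0.1727] 0.5187441242542511 0.5404757562938569
 tread [ 0.542  -0.0404  0.0959] [ 0.5161 -0.0685  0.092 ] [ 0.5708 -0.0142  0.0991] ((543.4258422851562, -40.70374298095703), (52.04719161987305, 52.62931823730469), 3.6746866703033447)
w2 base 2078 [ 0.4982 -0.0683  0.0082] [0.6031 0.081  0.0159]
 front x(y) (array([-0.0585,  0.5023]), np.int64(21), 21)
 left y(x) (array([0.0573, 0.0469]), np.int64(16), 16)
w2 bed 1064 [0.5433 0.0332 0.045 ] [ 0.5149 -0.0037  0.0425] [0.5747 0.0651 0.0475]
 front x(y) (array([-0.0661,  0.52  ]), np.int64(13), 13)
 left y(x) (array([-0.0673,  0.097 ]), np.int64(12), 12) right (array([ 0.0932, -0.0439]), np.int64(9), 12)
 guide 109 [0.5377 0.064  0.0529] [-0.0763  0.105 ] 0.5147931999741838 0.5636953970749621
 guide 124 [0.5429 0.0028 0.0526] [ 0.1719 -0.0906] 0.5186625487165595 0.5701376233976893
 tread [ 0.5302 -0.0366  0.0958] [ 0.5152 -0.0615  0.092 ] [ 0.5455 -0.0155  0.0987] ((530.2877197265625, -39.02149963378906), (28.447235107421875, 46.23230743408203), 2.6129696369171143)
```

```bash
python3 -c "
from h import *
rel((.504,.212,.06),np.pi+.185)"
```

```text
shift [-159.8  143.6  190.7] turn [ 0.001  0.    -0.078] clock 1.75 tcp [0.3604 0.0521 0.2505] F [ 0.3 -0.4 -0.6]
```

```bash
python3 -m creep '[[[80,-40,36,30,0,0,-0.02],[80,-80,72,60,0,0,-0.04],[70,-120,108,90,0,0,-0.06],[60,-160,144,120,0,0,-0.078],[60,-160,144,160,0,0,-0.078],[60,-160,144,191,0,0,-0.078],[60,-160,144,191,0,0,-0.078]]]'
python3 - <<'E'
from h import *
from cell import eyes
rel((.504,.212,.003),np.pi+.185)
import pickle
i=eyes.camera_info("wrist"); p,d=eyes.capture("wrist"); P=cloud(i,d); z=P[...,2]
reg=(P[...,0]>.42)&(P[...,0]<.68)&(abs(P[...,1]-.21)<.06)
for nm,mk in(("blade",reg&(p.min(-1)>170)&(z<.02)),("grip",reg&(z>.018)&(z<.03))):
    q=P[mk]
    if len(q)>20: print(nm,len(q),q.mean(0),cv2.minAreaRect((q[:,:2]*1000).astype(np.float32)))
cv2.imwrite("pics/w3.png",p)
E
```

```text
clock: 2.62
tcp_pos: [0.5014, 0.2123, 0.0563]
eef_rot: [0.291, -3.121, 0.001]
contact_force: [-0.8, 0.0, 0.4]
grip_width: 0.0596
finger_force: 0.0
shift [-2.9 -0.8 53.3] turn [ 0.    -0.007  0.001] clock 2.625 tcp [0.5014 0.2123 0.0563] F [-0.8  0.   0.4]
blade 1980 [0.56965233 0.22559954 0.00503732] ((566.94970703125, 223.2992706298828), (64.81492614746094, 43.50224685668945), 10.593782424926758)
grip 2464 [0.49291414 0.2095471  0.02356273] ((495.5821838378906, 209.97116088867188), (79.21693420410156, 24.034330368041992), 10.343647956848145)
```

View pics/w3.png

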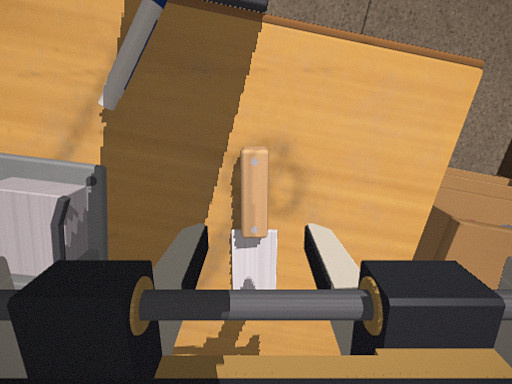

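The grip lies midway between the fingers, its ends at (255,150) and (252,236), and the blade goes on below at (255,260). Now descend.

```bash
python3 -m creep '[[[60,-1,-1,25,0,0,0],[60,-1,-1,48,0,0,0],[60,-1,-1,53,0,0,0],[60,-1,-1,53,0,0,0],[60,-1,-1,53,0,0,0]]]'
```

```text
clock: 3.3
tcp_pos: [0.5064, 0.2104, 0.008]
eef_rot: [-0.287, 3.126, 0.0]
contact_force: [-0.1, 0.1, 0.0]
grip_width: 0.0599
finger_force: 0.0
```

```bash
python3 -m creep '[[[60,0,1.5,5,0,0,0],[60,0,1.5,5,0,0,0],[10,0,1.5,5,0,0,0],[10,0,1.5,5,0,0,0],[10,0,1.5,5,0,0,0],[10,0,1.5,5,0,0,0],[10,0,1.5,5,0,0,0]]]'
```

```text
clock: 4.18
tcp_pos: [0.5051, 0.2115, 0.0016]
eef_rot: [-0.287, 3.128, -0.0]
contact_force: [1.6, 0.2, 0.2]
grip_width: 0.0145
finger_force: 0.0
```

```bash
python3 - <<'E'
from h import *
from cell import eyes,monitor
s=monitor.get_state();print(s["grip_width"],s["finger_force"],s["tcp_pos"])
i=eyes.camera_info("wrist"); p,d=eyes.capture("wrist"); P=cloud(i,d); z=P[...,2]
reg=(P[...,0]>.42)&(P[...,0]<.68)&(abs(P[...,1]-.21)<.06)
q=P[reg&(z>.018)&(z<.03)]; print(len(q),q.mean(0),cv2.minAreaRect((q[:,:2]*1000).astype(np.float32)))
cv2.imwrite("pics/w4.png",p)
E
```

```text
0.014519659593481277 0.0 [0.50507162 0.21149835 0.00157118]
3509 [0.48968026 0.20890307 0.02367129] ((495.51300048828125, 209.97694396972656), (79.2837142944336, 23.976543426513672), 10.512700080871582)
```

View pics/w4.png

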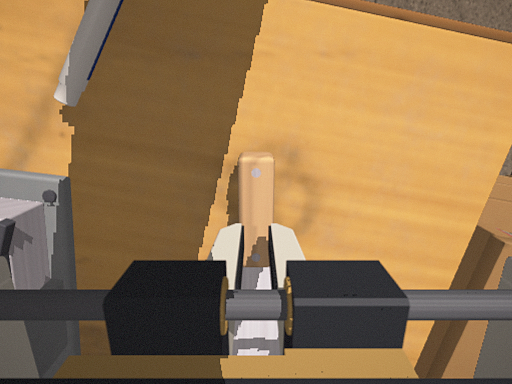

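The fingers straddle the grip, at about (243,235) and (271,235). The reading of 14.5 mm with no force is unexpected, so I'll keep closing and check.

```bash
python3 -m creep '[[[10,0,0,0,0,0,0],[10,0,0,0,0,0,0],[10,0,0,0,0,0,0],[10,0,0,0,0,0,0]]]'
```

```text
clock: 4.72
tcp_pos: [0.505, 0.2115, 0.0015]
eef_rot: [0.287, -3.128, 0.0]
contact_force: [-0.7, -0.1, -0.0]
grip_width: 0.0098
finger_force: 0.0
```

```bash
python3 - <<'E'
from h import *
from cell import eyes,monitor
np.set_printoptions(precision=1,suppress=True)
s=monitor.get_state();r=R.from_rotvec(s["eef_rot"])
i=eyes.camera_info("wrist"); p,d=eyes.capture("wrist"); P=cloud(i,d)
T=r.inv().apply((np.nan_to_num(P,nan=9).reshape(-1,3)-s["tcp_pos"])).reshape(P.shape)*1000
for v in range(205,290,8):
    print(v,[tuple(np.round(T[v,u]).astype(int)) for u in range(208,308,8)])
cv2.imwrite("pics/w5.png",cv2.resize(p[130:330,160:360],(600,600)))
E
```

```text
205 [(np.int64(8), np.int64(-35), np.int64(1)), (np.int64(8), np.int64(-29), np.int64(2)), (np.int64(8), np.int64(-23), np.int64(3)), (np.int64(8), np.int64(-17), np.int64(1)), (np.int64(16), np.int64(-10), np.int64(-21)), (np.int64(17), np.int64(-5), np.int64(-22)), (np.int64(17), np.int64(1), np.int64(-22)), (np.int64(17), np.int64(6), np.int64(-23)), (np.int64(16), np.int64(11), np.int64(-21)), (np.int64(8), np.int64(19), np.int64(2)), (np.int64(8), np.int64(24), np.int64(1)), (np.int64(8), np.int64(30), np.int64(1)), (np.int64(9), np.int64(36), np.int64(0))]
213 [(np.int64(2), np.int64(-35), np.int64(2)), (np.int64(2), np.int64(-29), np.int64(0)), (np.int64(2), np.int64(-23), np.int64(1)), (np.int64(2), np.int64(-17), np.int64(2)), (np.int64(11), np.int64(-10), np.int64(-21)), (np.int64(11), np.int64(-5), np.int64(-23)), (np.int64(11), np.int64(1), np.int64(-23)), (np.int64(11), np.int64(6), np.int64(-22)), (np.int64(10), np.int64(11), np.int64(-21)), (np.int64(2), np.int64(19), np.int64(1)), (np.int64(2), np.int64(25), np.int64(1)), (np.int64(1), np.int64(31), np.int64(3)), (np.
[... 4643 characters left out ...]
int64(-136)), (np.int64(37), np.int64(11), np.int64(-136)), (np.int64(37), np.int64(13), np.int64(-136))]
285 [(np.int64(36), np.int64(-12), np.int64(-138)), (np.int64(37), np.int64(-10), np.int64(-138)), (np.int64(36), np.int64(-8), np.int64(-138)), (np.int64(36), np.int64(-6), np.int64(-137)), (np.int64(8), np.int64(-6), np.int64(-97)), (np.int64(-57), np.int64(-6), np.int64(-3)), (np.int64(-57), np.int64(1), np.int64(-4)), (np.int64(-58), np.int64(7), np.int64(-3)), (np.int64(11), np.int64(7), np.int64(-101)), (np.int64(36), np.int64(7), np.int64(-137)), (np.int64(37), np.int64(8), np.int64(-139)), (np.int64(37), np.int64(10), np.int64(-139)), (np.int64(37), np.int64(12), np.int64(-139))]
```

View pics/w5.png

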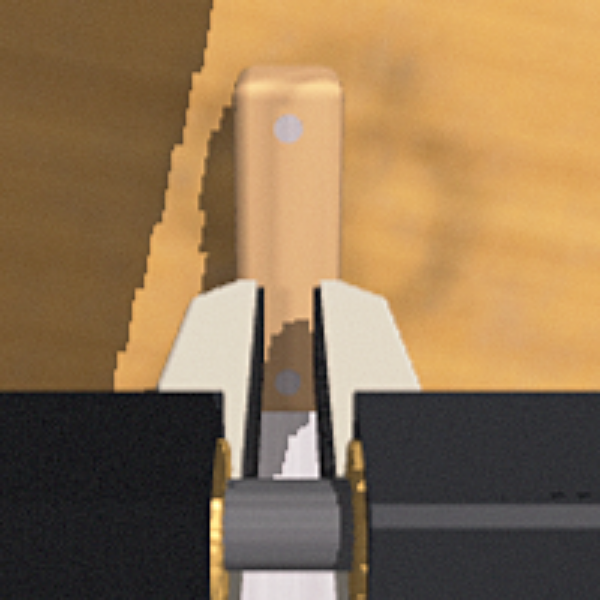

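The fingers closed above the grip. The depth shows their ends at about tool z = −43 mm, so the reported TCP lies some 4 cm beyond the real fingertips. The body face, expected at −84 and seen at −127, agrees. I'll measure this offset precisely and allow for it.

```bash
python3 - <<'E'
from h import *
from cell import eyes,monitor
s=monitor.get_state();r=R.from_rotvec(s["eef_rot"])
i=eyes.camera_info("wrist"); p,d=eyes.capture("wrist"); P=cloud(i,d)
T=r.inv().apply((np.nan_to_num(P,nan=9).reshape(-1,3)-s["tcp_pos"])).reshape(P.shape)*1000
m=(abs(T[...,1])<25)&(T[...,0]>7)&(T[...,0]<14)&(T[...,2]<-30)
for lo,hi in((-25,-5),(5,25)):
    q=T[m&(T[...,1]>lo)&(T[...,1]<hi)]; print(np.sort(q[:,2])[-12:].round(1), np.median(q[:,0]))
b=(abs(T[...,0]-37)<3)&(T[...,2]<-100); print(np.sort(T[b][:,2])[-5:], T[b][:,1].min(),T[b][:,1].max())
E
```

```text
[-38.8 -38.7 -38.7 -38.4 -38.3 -38.3 -37.8 -37.8 -37.7 -37.4 -37.4 -37.3] 10.523182058899163
[-38.2 -38.2 -38.2 -38.2 -37.9 -37.6 -37.5 -37.5 -37.4 -37.  -36.8 -36.4] 10.507508684397003
[-122.01441287 -121.97552428 -121.62554729 -121.32906663 -120.68454626] -79.4112463953614 79.08818503939675
```

```bash
python3 -m creep '[[[60,0,0,0,0,0,0],[60,0,0,0,0,0,0],[60,0,0,0,0,0,0],[60,0,0,0,0,0,0],[60,0,0,0,0,0,0],[60,0,0,14,0,0,0],[60,0,0,28,0,0,0],[60,0,0,28,0,0,0]]]'; python3 -m creep '[[[60,0,0,3,0,0,0],[60,0,0,5,0,0,0],[60,0,0,7,0,0,0],[60,0,0,7,0,0,0]]]'
```

```text
clock: 5.82
tcp_pos: [0.5033, 0.2112, -0.0284]
eef_rot: [0.287, -3.125, 0.001]
contact_force: [-0.0, 0.2, -0.2]
grip_width: 0.0599
finger_force: 0.0
clock: 6.32
tcp_pos: [0.505, 0.2115, -0.0334]
eef_rot: [0.287, -3.128, 0.0]
contact_force: [-0.1, 0.4, -0.2]
grip_width: 0.0598
finger_force: 0.0
```

```bash
python3 -m creep '[[[60,0,0,2,0,0,0],[60,0,0,2,0,0,0],[10,0,0,2,0,0,0],[10,0,0,2,0,0,0],[10,0,0,2,0,0,0],[10,0,0,2,0,0,0],[10,0,0,2,0,0,0],[10,0,0,2,0,0,0]]]'
```

```text
clock: 7.32
tcp_pos: [0.505, 0.2115, -0.0354]
eef_rot: [-0.287, 3.128, 0.0]
contact_force: [-0.9, 0.8, -0.1]
grip_width: 0.0236
finger_force: 30.0
```

```bash
python3 -m creep '[[[10,0,0,-25,0,0,0],[10,0,0,-55,0,0,0],[10,0,0,-90,0,0,0],[10,0,0,-90,0,0,0],[10,0,0,-90,0,0,0]]]'; python3 -c "
from h import *
rel((.372,.0239,.0545),np.pi+.059)"
```

```text
clock: 7.95
tcp_pos: [0.5041, 0.2114, 0.0535]
eef_rot: [0.287, -3.127, 0.0]
contact_force: [-0.5, 0.6, -1.6]
grip_width: 0.024
finger_force: 30.0
shift [ 164.1 -160.2   -0.7] turn [-0.    -0.002  0.124] clock 7.95 tcp [0.5041 0.2114 0.0535] F [-0.5  0.6 -1.6]
```

```bash
python3 -m creep '[[[10,40,-30,0,0,0,0.03],[10,80,-65,0,0,0,0.06],[10,120,-105,0,0,0,0.09],[10,150,-140,0,0,0,0.11],[10,165,-160,0,0,0,0.124],[10,165,-160,0,0,0,0.124],[10,165,-160,0,0,0,0.124]]]'; python3 - <<'E'
from h import *
from cell import eyes
rel((.372,.0239,.0545),np.pi+.059)
for n in("side","top"):
    i=eyes.camera_info(n);p,d=eyes.capture(n);P=cloud(i,d);z=P[...,2]
    cv2.imwrite(f"pics/{n}1.png",cv2.resize(p[150:320,150:400],(750,510)))
    reg=(P[...,0]>.37)&(P[...,0]<.55)&(abs(P[...,1]-.03)<.035)&(z>.07)&(z<.13)&(p.min(-1)>110)
    q=P[reg]; print(n,len(q),q.mean(0),q[:,:].min(0),q.max(0))
    if len(q)>20: print(cv2.minAreaRect((q[:,:2]*1000).astype(np.float32)), np.linalg.lstsq(np.c_[q[:,:2],np.ones(len(q))],q[:,2],rcond=None)[0])
E
```

```text
clock: 8.82
tcp_pos: [0.3717, 0.0246, 0.0539]
eef_rot: [0.092, -3.139, -0.001]
contact_force: [0.5, -0.9, -2.3]
grip_width: 0.0235
finger_force: 30.0
shift [-0.2 -0.7 -0.6] turn [ 0.001 -0.001 -0.   ] clock 8.825 tcp [0.3717 0.0246 0.0539] F [ 0.5 -0.9 -2.3]
side 165 [0.44226497 0.02433262 0.09387496] [0.38282614 0.0033282  0.09034085] [0.49983373 0.05443974 0.09653478]
((441.34234619140625, 28.572772979736328), (119.57249450683594, 46.000640869140625), 4.149056911468506) [0.00317458 0.00684693 0.09230436]
top 574 [0.45149589 0.02974592 0.09564738] [0.40401581 0.00536029 0.09068428] [0.50187216 0.05239341 0.10083069]
((452.5884094238281, 29.104595184326172), (99.6346206665039, 43.761985778808594), 3.740753650665283) [0.00012972 0.00683988 0.09538536]
```

View pics/side1.png

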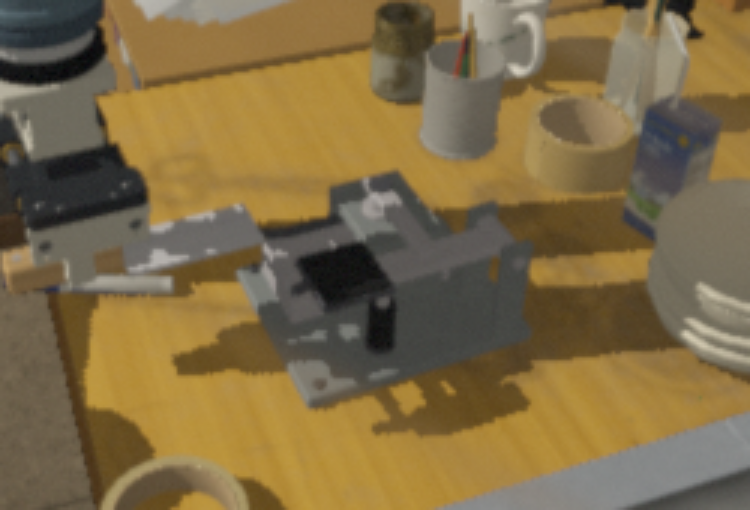

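The side view shows the paddle level, with its blade tip at about (250,230) just short of the press's bed. Depth agrees to within 1 mm, so I'll lower it and insert.

```bash
python3 -m creep '[[[10,0,0,15,0,0,0],[10,0,0,32,0,0,0],[10,0,0,41,0,0,0],[10,0,0,41,0,0,0],[10,0,0,41,0,0,0]]]'; python3 -c "
from h import *
s=np.array([.6225,.0387]);u=np.array([.9983,.059]);h=s-.1305*u
rel((h[0],h[1],.0125),np.pi+.059)"
```

```text
clock: 9.55
tcp_pos: [0.3724, 0.0242, 0.0139]
eef_rot: [-0.094, 3.14, -0.0]
contact_force: [0.6, -0.3, -2.0]
grip_width: 0.0243
finger_force: 30.0
shift [-120.    -0.4    1.4] turn [-0.     0.001  0.001] clock 9.55 tcp [0.3724 0.0242 0.0139] F [ 0.6 -0.3 -2. ]
```

```bash
python3 -m creep '[[[10,-15,0,0,0,0,0],[10,-30,0,0,0,0,0],[10,-45,0,0,0,0,0],[10,-60,0,0,0,0,0],[10,-70,0,0,0,0,0],[10,-70,0,0,0,0,0]]]'; python3 -m creep '[[[10,-10,0,0,0,0,0],[10,-20,0,0,0,0,0],[10,-30,0,0,0,0,0],[10,-40,0,0,0,0,0],[10,-43,0,0,0,0,0],[10,-43,0,0,0,0,0]]]'
```

```text
clock: 10.3
tcp_pos: [0.4426, 0.0283, 0.0134]
eef_rot: [-0.093, 3.14, -0.0]
contact_force: [0.1, -0.1, -1.1]
grip_width: 0.0234
finger_force: 30.0
clock: 11.05
tcp_pos: [0.4847, 0.0309, 0.0134]
eef_rot: [0.093, -3.14, -0.0]
contact_force: [-0.0, 0.8, -0.7]
grip_width: 0.0238
finger_force: 30.0
```

```bash
python3 -m creep '[[[10,-2,0,2,0,0,0],[10,-3,0,3,0,0,0],[10,-4,0,3,0,0,0],[10,-4,0,3,0,0,0],[10,-4,0,3,0,0,0]]]'; python3 -m creep '[[[10,-1,0,0,0,0,0],[10,-2,0,0,0,0,0],[10,-3,0,0,0,0,0],[10,-3,0,0,0,0,0]]]'
```

```text
clock: 11.68
tcp_pos: [0.4887, 0.0311, 0.0106]
eef_rot: [0.093, -3.14, -0.0]
contact_force: [-0.5, -0.1, -1.0]
grip_width: 0.0236
finger_force: 30.0
clock: 12.18
tcp_pos: [0.4919, 0.0312, 0.0106]
eef_rot: [-0.093, 3.14, -0.0]
contact_force: [-0.2, -0.7, -1.3]
grip_width: 0.0239
finger_force: 30.0
```

Still free, and home is expected at about x = 0.4922. I'll keep advancing in small steps until the force shows the stop.

```bash
python3 -m creep '[[[10,-1,0,0,0,0,0],[10,-2,0,0,0,0,0],[10,-2,0,0,0,0,0]]]'; python3 -m creep '[[[10,-1,0,0.5,0,0,0],[10,-2,0,0.5,0,0,0],[10,-2,0,0.5,0,0,0]]]'
```

```text
clock: 12.55
tcp_pos: [0.4925, 0.0315, 0.0102]
eef_rot: [0.093, -3.138, -0.0]
contact_force: [-4.5, -1.1, -0.2]
grip_width: 0.0237
finger_force: 30.0
clock: 12.92
tcp_pos: [0.4923, 0.0316, 0.0096]
eef_rot: [0.094, -3.134, -0.0]
contact_force: [-10.5, -1.9, 4.6]
grip_width: 0.0239
finger_force: 30.0
```

```bash
python3 -m creep '[[[10,1.5,0,0,0,0,0],[10,1.5,0,0,0,0,0],[50,1.5,0,0,0,0,0],[50,1.5,0,0,0,0,0],[50,1.5,0,0,0,0,0],[50,1.5,0,0,0,0,0]]]'; python3 -m creep '[[[50,0,0,-20,0,0,0],[50,0,0,-55,0,0,0],[50,0,0,-100,0,0,0],[50,0,0,-130,0,0,0],[50,0,0,-130,0,0,0],[0,0,0,-130,0,0,0]]]'; python3 - <<'E'
from h import *
from cell import eyes
i=eyes.camera_info("wrist");p,d=eyes.capture("wrist")
P=cloud(i,d);z=P[...,2]
reg=(P[...,0]>.40)&(P[...,0]<.58)&(abs(P[...,1]-.03)<.02)&(z>.063)&(z<.075)
q=P[reg]; print(len(q),q.mean(0),q.min(0),q.max(0),cv2.minAreaRect((q[:,:2]*1000).astype(np.float32)))
t=(abs(z-.096)<.004)&(P[...,0]<.575)&(P[...,1]<-.005)&(P[...,1]>-.1); q=P[t]; print(" tread",q.mean(0),q.min(0),q.max(0),cv2.minAreaRect((q[:,:2]*1000).astype(np.float32)))
rel((.5434,-.0407,.12-.038),np.pi+.059)
cv2.imwrite("pics/w6.png",cv2.resize(p,(768,576)))
E
```

```text
clock: 13.68
tcp_pos: [0.4946, 0.0314, 0.0102]
eef_rot: [-0.093, 3.139, -0.0]
contact_force: [-0.7, 0.1, 0.4]
grip_width: 0.0498
finger_force: 0.0
clock: 14.42
tcp_pos: [0.4936, 0.0315, 0.1392]
eef_rot: [0.093, -3.139, -0.0]
contact_force: [0.7, 0.5, -0.1]
grip_width: 0.0439
finger_force: 0.0
2077 [0.48789397 0.03138204 0.06849965] [0.44296973 0.01496969 0.0630132 ] [0.57999915 0.04999955 0.07389892] ((511.48101806640625, 32.204383850097656), (136.984375, 35.03256607055664), 0.23647001385688782)
 tread [ 0.53532421 -0.04638187  0.09594732] [ 0.51635602 -0.06923301  0.09200009] [ 0.56273326 -0.01611405  0.09880211] ((539.3436889648438, -41.77488327026367), (43.673038482666016, 53.5078125), 3.451672315597534)
shift [-45.9 -75.1  56.6] turn [ 0.001 -0.002  0.   ] clock 14.475 tcp [0.4932 0.0316 0.1387] F [ 0.4 -0.  -0.6]
```

View pics/w6.png

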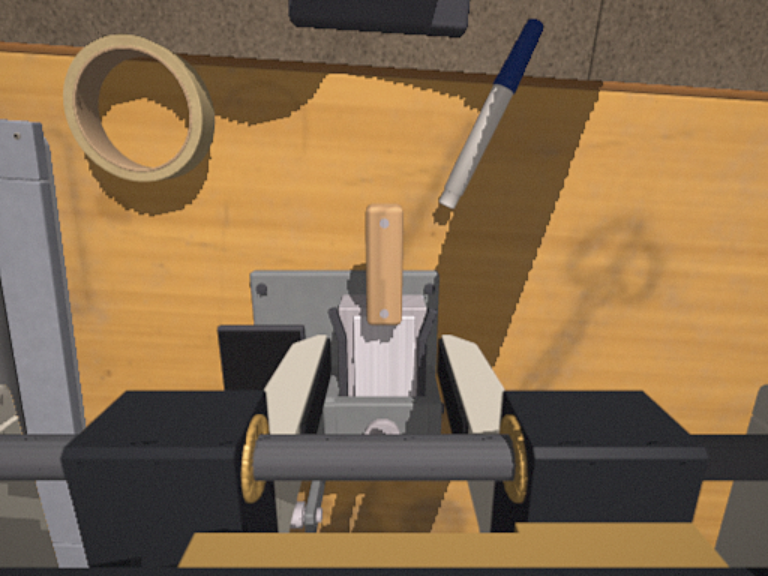

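The paddle lies home: its rear end is at (384,207) in the picture, giving x = 0.443 as predicted, and its blade is in the slot. The tread is at (260,357). Next I'll press it with closed fingers.

```bash
python3 -m creep '[[[0,-15,-25,0,0,0,0],[0,-30,-50,0,0,0,0],[0,-46,-75,10,0,0,0],[0,-46,-75,30,0,0,0],[0,-46,-75,57,0,0,0],[0,-46,-75,57,0,0,0],[0,-46,-75,57,0,0,0]]]'; python3 -c "
from h import *
rel((.5434,-.0407,.097-.038),np.pi+.059)"
```

```text
clock: 15.35
tcp_pos: [0.5445, -0.0407, 0.083]
eef_rot: [0.093, -3.139, -0.0]
contact_force: [0.6, -0.5, 0.6]
grip_width: 0.0004
finger_force: 0.0
shift [ 1.1  0.  24. ] turn [ 0.    -0.001  0.   ] clock 15.35 tcp [ 0.5445 -0.0407  0.083 ] F [ 0.6 -0.5  0.6]
```

```bash
python3 -m creep '[[[0,1,0,15,0,0,0],[0,1,0,22,0,0,0],[0,1,0,28,0,0,0],[0,1,0,34,0,0,0],[0,1,0,40,0,0,0],[0,1,0,40,0,0,0]]]'; python3 -m creep '[[[0,0,0,4,0,0,0],[0,0,0,8,0,0,0],[0,0,0,10,0,0,0],[0,0,0,10,0,0,0]]]'
```

```text
clock: 16.1
tcp_pos: [0.5428, -0.0407, 0.0432]
eef_rot: [0.093, -3.139, -0.0]
contact_force: [-4.7, 1.0, 7.6]
grip_width: 0.0002
finger_force: 4.2
clock: 16.6
tcp_pos: [0.5436, -0.0407, 0.034]
eef_rot: [-0.093, 3.14, -0.0]
contact_force: [-4.3, 1.8, 10.3]
grip_width: 0.0004
finger_force: 5.4
```

```bash
python3 -m creep '[[[0,0,0,1.5,0,0,0],[0,0,0,3,0,0,0],[0,0,0,4,0,0,0],[0,0,0,4,0,0,0]]]'
```

```text
clock: 17.1
tcp_pos: [0.5439, -0.0407, 0.0321]
eef_rot: [-0.094, 3.138, -0.001]
contact_force: [-8.6, 2.3, 24.8]
grip_width: 0.0001
finger_force: 13.0
```

The pedal is on its stop: 25 N, with z held at the predicted 0.032. I'll hold, then release.

```bash
python3 -m creep '[[[0,0,0,0.5,0,0,0],[0,0,0,0.5,0,0,0],[0,0,0,0.5,0,0,0],[0,0,0,0.5,0,0,0],[0,0,0,0.5,0,0,0],[0,0,0,0.5,0,0,0],[0,0,0,0.5,0,0,0],[0,0,0,0.5,0,0,0]]]'; python3 -m creep '[[[0,0,0,-8,0,0,0],[0,0,0,-16,0,0,0],[0,0,0,-24,0,0,0],[0,0,0,-32,0,0,0],[0,0,0,-60,0,0,0],[50,0,0,-100,0,0,0],[50,0,0,-110,0,0,0],[50,0,0,-110,0,0,0]]]'
python3 - <<'E'
from h import *
from cell import eyes
i=eyes.camera_info("wrist");p,d=eyes.capture("wrist")
P=cloud(i,d);z=P[...,2]
reg=(P[...,0]>.40)&(P[...,0]<.53)&(abs(P[...,1]-.03)<.025)&(z>.063)&(z<.075)
q=P[reg]; print(len(q),q.mean(0),q.min(0),q.max(0),cv2.minAreaRect((q[:,:2]*1000).astype(np.float32)))
t,dt=eyes.capture("top");Q=cloud(eyes.camera_info("top"),dt);t=(abs(z-.09)<.02)&(P[...,0]<.56)&(P[...,1]<-.015)&(P[...,1]>-.065)&(P[...,0]>.515); print("tread z",np.median(z[t]),t.sum(), "x,y",np.median(P[t],0))
rel((.4922,.0312,.15-.038),np.pi+.059)
E
```

```text
clock: 18.1
tcp_pos: [0.544, -0.0407, 0.032]
eef_rot: [-0.094, 3.138, -0.001]
contact_force: [-9.9, 2.6, 26.9]
grip_width: -0.0
finger_force: 14.5
clock: 19.1
tcp_pos: [0.544, -0.0409, 0.1386]
eef_rot: [-0.093, 3.139, -0.001]
contact_force: [0.3, 1.1, -0.3]
grip_width: 0.0258
finger_force: 0.0
2255 [0.48127256 0.02980118 0.0685664 ] [0.44322489 0.01705077 0.06321298] [0.52281044 0.04505052 0.07127788] ((482.9284362792969, 30.957263946533203), (78.75833892822266, 24.356096267700195), 3.4166553020477295)
tread z 0.0962045574264245 2635 x,y [ 0.53770698 -0.04012131  0.09620456]
shift [46.2 74.6 25.2] turn [ 0.001 -0.002  0.   ] clock 19.2 tcp [ 0.5427 -0.0406  0.1371] F [ 0.7 -0.5 -0.3]
```

```bash
python3 -m creep '[[[50,15,25,0,0,0,0],[50,32,50,0,0,0,0],[50,47,74.5,0,0,0,0],[50,47,74.5,25,0,0,0],[50,47,74.5,60,0,0,0],[50,47,74.5,60,0,0,0],[50,47,74.5,60,0,0,0]]]'; python3 -c "
from h import *
rel((.4922,.0312,.0105),np.pi+.059)"
```

```text
clock: 20.08
tcp_pos: [0.4923, 0.0307, 0.0786]
eef_rot: [0.093, -3.14, -0.0]
contact_force: [0.2, -0.4, 0.2]
grip_width: 0.0505
finger_force: 0.0
shift [ 0.   0.5 68.1] turn [ 0.    -0.001  0.   ] clock 20.075 tcp [0.4923 0.0307 0.0786] F [ 0.2 -0.4  0.2]
```

```bash
python3 -m creep '[[[50,0,0.5,25,0,0,0],[50,0,0.5,50,0,0,0],[50,0,0.5,64,0,0,0],[50,0,0.5,68,0,0,0],[50,0,0.5,68,0,0,0],[10,0,0.5,68,0,0,0],[10,0,0.5,68,0,0,0],[10,0,0.5,68,0,0,0]]]'; python3 -m creep '[[[10,0,0,0,0,0,0],[10,0,0,0,0,0,0],[10,0,0,0,0,0,0]]]'
```

```text
clock: 21.08
tcp_pos: [0.4925, 0.0313, 0.0109]
eef_rot: [-0.093, 3.14, -0.0]
contact_force: [-0.1, -0.5, -0.7]
grip_width: 0.0248
finger_force: 0.0
clock: 21.45
tcp_pos: [0.4924, 0.0313, 0.0108]
eef_rot: [-0.093, 3.14, -0.0]
contact_force: [-0.8, 1.4, 4.3]
grip_width: 0.0241
finger_force: 30.0
```

```bash
python3 -m creep '[[[10,0,0,-2,0,0,0],[10,10,0,-3,0,0,0],[10,30,0,-3,0,0,0],[10,55,0,-3,0,0,0],[10,85,0,-3,0,0,0],[10,110,0,-3,0,0,0],[10,125,0,-3,0,0,0],[10,125,0,-3,0,0,0]]]'; python3 -m creep '[[[10,0,0,-30,0,0,0],[10,0,0,-55,0,0,0],[10,0,0,-55,0,0,0]]]'; python3 -c "
from h import *
rel((.490,.2115,.04),np.pi+.183)"
```

```text
clock: 22.45
tcp_pos: [0.3665, 0.024, 0.0135]
eef_rot: [0.092, -3.14, -0.0]
contact_force: [-0.2, 0.0, -1.2]
grip_width: 0.0238
finger_force: 30.0
clock: 22.82
tcp_pos: [0.3702, 0.0233, 0.0701]
eef_rot: [-0.093, 3.135, -0.002]
contact_force: [0.7, 0.9, -2.1]
grip_width: 0.0241
finger_force: 30.0
shift [-130.5  180.8   30.5] turn [-0.002  0.005 -0.124] clock 22.825 tcp [0.3702 0.0233 0.0701] F [ 0.7  0.9 -2.1]
```

```bash
python3 -m creep '[[[10,-10,40,0,0,0,-0.03],[10,-30,80,0,0,0,-0.06],[10,-60,120,0,0,0,-0.09],[10,-95,155,10,0,0,-0.11],[10,-120,181,20,0,0,-0.124],[10,-131,181,30,0,0,-0.124],[10,-131,181,30,0,0,-0.124],[10,-131,181,30,0,0,-0.124]]]'; python3 -c "
from h import *
rel((.490,.2115,-.0345),np.pi+.183)"
```

```text
clock: 23.82
tcp_pos: [0.4865, 0.2113, 0.0381]
eef_rot: [0.285, -3.127, 0.001]
contact_force: [0.0, -0.3, -1.1]
grip_width: 0.0236
finger_force: 30.0
shift [-3.6 -0.4 72.6] turn [-0.    -0.002 -0.001] clock 23.825 tcp [0.4865 0.2113 0.0381] F [ 0.  -0.3 -1.1]
```

```bash
python3 -m creep '[[[10,0,0,25,0,0,0],[10,0,0,50,0,0,0],[10,0,0,65,0,0,0],[10,0,0,70,0,0,0],[10,0,0,70,0,0,0],[10,0,0,70,0,0,0]]]'; python3 -m creep '[[[10,0,0,1,0,0,0],[10,0,0,2,0,0,0],[10,0,0,2.5,0,0,0],[10,0,0,2.5,0,0,0]]]'
```

```text
clock: 24.58
tcp_pos: [0.4882, 0.2124, -0.0306]
eef_rot: [-0.287, 3.127, 0.0]
contact_force: [-0.0, -0.3, -1.4]
grip_width: 0.0241
finger_force: 30.0
clock: 25.08
tcp_pos: [0.4875, 0.2124, -0.034]
eef_rot: [0.287, -3.128, -0.0]
contact_force: [-0.1, 0.5, -0.9]
grip_width: 0.0239
finger_force: 30.0
```

```bash
python3 -m creep '[[[10,0,0,1,0,0,0],[10,0,0,1.5,0,0,0],[10,0,0,1.5,0,0,0]]]'
```

```text
clock: 25.45
tcp_pos: [0.4876, 0.2124, -0.0341]
eef_rot: [-0.288, 3.128, -0.0]
contact_force: [-3.1, -0.8, 10.8]
grip_width: 0.0235
finger_force: 30.0
```

On the desk, with 11 N of contact. Release and retreat.

```bash
python3 -m creep '[[[10,0,0,-1,0,0,0],[60,0,0,-1,0,0,0],[60,0,0,-1,0,0,0],[60,0,0,-1,0,0,0],[60,0,0,-1,0,0,0]]]'; python3 -m creep '[[[60,0,0,-20,0,0,0],[60,0,0,-60,0,0,0],[60,0,0,-110,0,0,0],[60,30,0,-150,0,0,0],[60,80,0,-170,0,0,0],[60,80,0,-170,0,0,0],[60,80,0,-170,0,0,0]]]'
python3 - <<'E'
from h import *
from cell import eyes,monitor
np.set_printoptions(precision=4,suppress=True)
for n in("top","side"):
    i=eyes.camera_info(n);p,d=eyes.capture(n);P=cloud(i,d);z=P[...,2]
    reg=(P[...,0]>.42)&(P[...,0]<.68)&(abs(P[...,1]-.21)<.06)
    for nm,mk in(("blade",reg&(p.min(-1)>110)&(z<.016)),("grip",reg&(z>.017)&(z<.035))):
        q=P[mk]
        if len(q)>10: print(n,nm,len(q),q.mean(0),cv2.minAreaRect((q[:,:2]*1000).astype(np.float32)))
    t=(abs(P[...,0]-.543)<.02)&(abs(P[...,1]+.04)<.02); print("tread z",np.median(z[t]))
    cv2.imwrite(f"pics/{n}9.png",p)
print(monitor.get_state()["clock"])
a=np.hstack([cv2.imread("pics/top9.png")[90:280,150:400],cv2.imread("pics/side9.png")[90:280,0:250]]) if 0 else np.hstack([cv2.imread("pics/top9.png")[90:290,150:400],cv2.imread("pics/side9.png")[150:350,150:400]])
cv2.imwrite("pics/end.png",cv2.resize(a,(800,320)))
E
```

```text
clock: 26.08
tcp_pos: [0.4875, 0.2123, -0.0346]
eef_rot: [0.287, -3.128, 0.0]
contact_force: [0.2, -0.2, -0.9]
grip_width: 0.0582
finger_force: 0.0
clock: 26.95
tcp_pos: [0.4095, 0.1978, 0.1357]
eef_rot: [-0.287, 3.127, 0.0]
contact_force: [0.9, 0.4, -0.0]
grip_width: 0.0604
finger_force: 0.0
top blade 576 [0.5686 0.2281 0.0057] ((568.221923828125, 228.2762908935547), (103.22410583496094, 50.39695739746094), 10.73626708984375)
top grip 192 [0.4855 0.2106 0.0248] ((480.3847351074219, 210.56787109375), (75.65635681152344, 24.010272979736328), 10.97176456451416)
tread z 0.09747175931632496
side blade 333 [0.5737 0.2266 0.0047] ((568.4241333007812, 230.4403076171875), (99.33253479003906, 54.14554977416992), 11.925305366516113)
side grip 209 [0.4809 0.2075 0.0225] ((481.26055908203125, 211.82933044433594), (79.87631225585938, 28.361696243286133), 10.665472030639648)
tread z 0.09408655403354133
27.05
```

View pics/end.png

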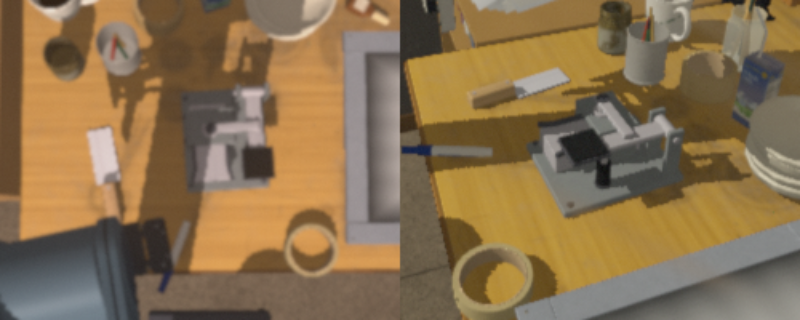

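The final views show the paddle flat on the desk, at (103,170) in the left half and (520,88) in the right. The pedal is up at 97 mm, the jar and tape are where they were, and the gripper is clear.

```bash
python3 -c "
from cell import bot
print(bot.close_job())"
```

```text
the job is handed in; nothing more can be done
None
```

The job is done and handed in at about 27 s: the blade went home against the stop, the pedal was pressed to its stop, held about 1 s and came back up, and the paddle now lies flat on the desk with the jar and tape untouched.

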